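Refit the rotor sleeve in the sample mill and close its lid

ROBOT

A 7-joint arm with a two-finger parallel gripper is mounted at the origin on the work surface. World frame = base frame: x ahead of the robot, y to its left, z up, the work surface at z = 0. Lengths are in mm, angles in degrees, forces in N, time in s.
With the tool pointing down it reaches from about 425 to 1025 mm from the base axis. Payload 9.4 kg.
Tool frame: the origin (TCP) lies midway between the tips of the shut fingers; the grasp point (between the pads) lies 19 mm behind it; z points along the fingers, y is the line along which they close (so a half turn about z gives the same grasp; the last joint's range is limited). The gripper opens to 85 mm and grips with 20 to 120 N. Pads are 22 mm wide; open, the fingers measure 114 mm over their backs; the gripper's body (76 mm by 85 mm) begins 54 mm behind the grasp point. The pads swing forward as they close: fully open they stand 13 mm farther back than shut.
Start: joints at [-72.519, 34.337, -0.143, 91.639, 0.103, 54.024, -4.572], TCP at [270.133, 672.795, 231.275] pointing down, gripper open.
Joint ranges: [-147.43, 147.43], [-19.82, 112.94], [-74.19, 73.91], [6.32, 146.72], [-59.91, 239.91], [6.04, 106.73], [-150.56, 150.56]. Speed limits (degrees/s): [127.2, 127.2, 172.46, 172.46, 180, 180, 180].

INTERFACE

Orientations are given as [roll, pitch, yaw] about the fixed x, y, z axes, in that order (R = Rz(yaw) Ry(pitch) Rx(roll)).
In Python, from rig import arm gives the robot as it stands.
- The arm moves only by the shell command python3 -m crank 'ROWS' [FORCE]. ROWS is text: rows parted by semicolons, each of 7 numbers parted by spaces: the turn, a rotation vector about the tool's x, y, z each as a share of 180 degrees, from -1 to 1, then the shift along the tool's x, y, z each as a share of 0.5 m, from -1 to 1, then the finger opening in mm, from 0 to 85.4. A call has 1 to 5 rows; each row is the pose to reach, as a shift and turn from the pose commanded when the call began, along the tool's axes at that moment, turning the shorter way round; what a row does not reach only later rows make up. A row lasts 1/8 s, in which the tool goes at most 62.5 mm and 10.7 degrees, less where a joint would pass 70% of its speed; a pose out of reach is approached as far as the arm can. A call with a number of a shift or a turn outside -1 to 1 is refused whole. A call with a gripper value outside its range is refused whole. The fingers move at their own pace and stop on an object; FORCE is the grip in N (left out, the last holds). Time passes only in rows, so rows that repeat a pose let the fingers close. It gives the time, the measured TCP pose, the force, the opening and the grip force at its end, in the units of the state.
- arm.state(): the state, without advancing time (a new reading comes with each control period).
- arm.snapshot(name): name is "scene" or "top"; returns the picture (480x640x3 uint8, red, green, blue); there is no depth.
- arm.calibration(name): a dict with "K" (3x3 intrinsics, pixels), "k1" (the pictures are not rectified: a ray, as slopes to the right and down, at radius r is drawn at 1 + k1 r^2 times it, then the intrinsics apply), "camera_from_world" (4x4, takes a point from world to camera coordinates). Camera axes: x right, y up, looking along -z (the intrinsics and any distortion apply to the point x, -y, -z); pixel columns grow to the right and rows downward; lengths in mm; the calibration is good to about 2 mm. A picture is of the moment at which its call begins. calibration takes no time and is no camera call.
- arm.finish_job(): hands the job in; it is judged then, once.
Trained networks look in the newest picture that a camera, given by its name, has taken for a name from the list of things; names that differ only in an ending like _2 or _b are one class to them, and where a whole thing is asked for, a point or a joint stands for the part that bears it (a point fixed in the world has none). Each returns a list of dicts, best first, with "p" (0 to 1); they miss things now and then, are a little off and sometimes report something else, mostly with a low value. They report only what shows in the picture. A call takes as long as a camera call.
- arm.search_frame(camera, target): "position" ([row, column] in pixels, amid what is visible of it).
- arm.outline_of(camera, target): "pixels" (480x640 bool, what is visible of it) and "position" ([row, column] in pixels, amid what is visible of it).
- arm.spot_point(camera, target): "position" ([row, column] in pixels: a listed point, or the origin of a listed thing).
The state is a dict: "clock": time; "qpos": joint angles; "qvel": joint speeds; "tau": joint torques, N m; "position": TCP position; "ee_rot": TCP orientation; "force": force on the tool from outside, world axes, zero at the start; "moment": the same for the moment, N m; "gripper_width": finger opening in mm; "finger_force": force on a finger pad.
Only numpy, scipy, OpenCV 4.12 (cv2) and the standard library are available. Lean on these libraries where they do the work, as an engineer would, in place of code of your own. Each camera call takes 0.05 s, during which the arm holds its last target. There are 200 camera calls.

TASK

Take the orange rotor sleeve off its leaning peg on the drying stand and slide it, flange down, over the mill's upright drive shaft, lowering it gently all the way home on the seat instead of letting it drop. Then swing the mill's lid fully shut without slamming it. Leave the grey sleeve on its peg and do not shift the jars, the mug or the calipers.

Things in the scene. Friction and masses are not known exactly. Their poses are not given: they have to be found in the camera images.
- orange_sleeve: Rotor sleeve: orange tube 75 mm long, 48 mm outer diameter, 27 mm bore right through; steel flange 72 mm across, 10 mm thick at its foot, with four lugs on it up to 22 mm above the foot. About 0.25 kg. Origin: on the axis at the flange's underside; +z along the axis, away from the flange. It starts on a peg of the stand, leaning 35 degrees from vertical.
- grey_sleeve: A sleeve of the same shape in grey, on the other peg of the stand; it stays there. Same origin and axes.
- stand: Drying stand, fixed: white board 110 x 220 mm sloping 35 degrees, low edge on its -x side (turned away from the robot); two steel pegs square to the board, 120 mm apart along y, 24 mm thick, 45 mm long. Origin: on the table under the middle of the board's upper face, which is 52 mm above it.
- mill: Benchtop sample mill, fixed: white open tub 150 x 160 mm and 85 mm high, motor housing behind it, black control panel on its front. Origin: on the table under the drive shaft's axis; -x is the front (it faces to the robot's right), z up.
- seat (a point): Centre of the round seat (40 mm diameter) in the tub, 60 mm above the table on the shaft axis, on which the sleeve's flange rests when home.
- shaft_tip (a point): Top of the upright steel drive shaft, 140 mm above the table: 24 mm in diameter, its last 6 mm tapered to 14 mm; it rises 80 mm from the seat.
- lid (a joint): Lid angle in rad: 0 is shut, it grows as the lid opens upward (stop at 1.95; starts open beyond upright). The hinge is stiff, so the lid stays where it is left.
- lid_grip (a point): Middle of the steel bar handle on the lid's front wall: bar parallel to the hinge, about 90 mm long, about 10 mm thick, 35 mm off the wall. With the lid open it is at the top edge and stands upwards; with the lid shut it stands out to the front, 105 mm above the table.
- lid_hinge (a point): Middle of the hinge line, 75 mm behind the shaft axis, 85 mm above the table, along the mill's y. The lid is a hood 150 x 160 mm, 80 mm deep, blue walls, clear top; the handle bar lies 185 mm from the hinge along the lid's rim plane and 20 mm to its outer side.
- amber_jar: Amber sample jar, 40 mm diameter, 75 mm high, a bystander. Origin: centre of its underside.
- white_jar: White jar with blue cap, 56 mm diameter, 90 mm high, a bystander. Origin: centre of its underside.
- mug: Blue mug, 80 mm diameter, 90 mm high, a bystander. Origin: centre of its underside.
- calipers: Steel calipers lying flat, 200 mm long, up to 10 mm high, a bystander. Origin: underside of the middle of the beam.

How it is judged (in metres and radians):
On the way, in this order (a step that is already met when the one before it is completed fails the run):
1. the orange sleeve is upright and fully home on the seat, over the shaft (horizontal distance between orange_sleeve and seat below 0.004 m and z of orange_sleeve in the frame of seat between -0.003 and 0.003 m and angle between orange_sleeve's own z axis and vertical below 0.06 rad), for 0.2 s.
2. the lid is shut over it (value of joint lid below 0.04 rad), for 0.2 s.
At the end, for the whole second after the job is handed in: The orange sleeve stands on the seat over the shaft, flange down (axis within 4 mm of the seat's centre, foot within 3 mm of the seat's height, upright within 0.06 rad), at rest; the lid is shut (below 0.04 rad); the grey sleeve is still on its peg (moved less than 20 mm) (all of step 1 and value of joint lid below 0.04 rad and linear speed of orange_sleeve below 0.02 m/s and distance of grey_sleeve from where it was at the start of the episode below 0.02 m); the robot touches nothing.
It fails at once if the orange sleeve is dropped down the shaft (faster than 0.3 m/s while around it) (horizontal distance between orange_sleeve and seat below 0.015 m and z of orange_sleeve in the frame of seat below 0.08 m and linear speed of orange_sleeve above 0.3 m/s).
It fails at once if the lid is slammed (faster than 1.5 rad/s when nearly shut) (value of joint lid below 0.2 rad and velocity of joint lid below -1.5 rad/s).
It fails at once if the grey sleeve is moved by more than 20 mm (distance of grey_sleeve from where it was at the start of the episode above 0.02 m).
It fails at once if a jar, the mug or the calipers are moved by more than 30 mm (distance of any of amber_jar, white_jar, mug, calipers from where it was at the start of the episode above 0.03 m).
It also fails if it takes over 72 s, if anything falls off the work surface, if the arm or the gripper's body presses on something with over 40 N, if the wrist force passes 120 N, or if a joint passes its speed limit or range.

## Working session

There is one attempt and no reset: what is moved stays moved. The work goes in short steps, Python scripts to look and compute and a shell command to move; the robot and the scene stay as the last step left them, time stands still between calls to the robot, and variables do not carry over. Pictures are saved under pics/ and viewed, at most 10 in all, crops included, and the job is handed in when it is done.

```bash
ls; mkdir -p pics; cat > h.py <<'E'
import numpy as np, cv2
from rig import arm
from scipy.spatial.transform import Rotation as R
def cam(n):
    c=arm.calibration(n); return np.array(c["K"],float),float(c["k1"]),np.array(c["camera_from_world"],float)
def proj(n,P):
    K,k1,T=cam(n); P=np.atleast_2d(P); C=P@T[:3,:3].T+T[:3,3]
    a=np.c_[C[:,0],-C[:,1]]/(-C[:,2:]); a=a*(1+k1*(a**2).sum(1,keepdims=True))
    p=a@K[:2,:2].T+K[:2,2]; return p[:,::-1]  # row,col
def ray(n,rc):
    K,k1,T=cam(n); 
    d=np.linalg.solve(K,[rc[1],rc[0],1])[:2]; s=d.copy()
    for _ in range(30): s=d/(1+k1*(s@s))
    v=T[:3,:3].T@np.array([s[0],-s[1],-1]); o=-T[:3,:3].T@T[:3,3]
    return o,v/np.linalg.norm(v)
def atz(n,rc,z):
    o,v=ray(n,rc); return o+v*(z-o[2])/v[2]
def tri(a,b):
    (o1,v1),(o2,v2)=ray("scene",a),ray("top",b)
    t=np.linalg.lstsq(np.c_[v1,-v2],o2-o1,rcond=None)[0]
    p,q=o1+v1*t[0],o2+v2*t[1]; return (p+q)/2,np.linalg.norm(p-q)
E
cat > a.py <<'E'
from h import *
for n in("scene","top"):
    cv2.imwrite(f"pics/{n}0.png",arm.snapshot(n)[:,:,::-1])
for t in "orange_sleeve grey_sleeve stand mill seat shaft_tip lid_grip lid_hinge amber_jar white_jar mug calipers".split():
    r=[arm.spot_point(n,t)[:1] for n in("scene","top")]
    s=[(np.round(x[0]["position"],1),round(x[0]["p"],2)) if x else None for x in r]
    print(t,s, *( [np.round(x,1) for x in tri(r[0][0]["position"],r[1][0]["position"])] if all(r) else []))
print(arm.state())
for n in("scene","top"): print(np.round(cam(n)[2],3).tolist(), cam(n)[0].tolist())
E
python3 a.py
```

```text
pics
orange_sleeve [(array([266.5, 205.4]), 0.71), (array([286.8, 427.2]), 0.76)] [ 514.7 -231.1   62.3] 1.8
grey_sleeve [(array([256.4, 259. ]), 0.82), (array([284.6, 366.9]), 0.79)] [ 521.8 -112.    56.6] 7.8
stand [(array([280.7, 234. ]), 0.7), (array([286.8, 396.2]), 0.76)] [ 517.5 -175.2    5.4] 2.0
mill [(array([239.5, 380.9]), 0.73), (array([290.9, 225.9]), 0.82)] [518.5 190.2   8.9] 2.1
seat [(array([221.6, 385.5]), 0.93), (array([291.9, 216.4]), 0.95)] [516.2 199.7  56.9] 1.1
shaft_tip [(array([190. , 386.7]), 0.74), (array([290. , 206.8]), 0.73)] [518.1 195.7 146.4] 2.8
lid_grip [(array([130.6, 433.2]), 0.96), (array([301.2, 121.6]), 0.6)] [501.4 310.3 261.1] 1.7
lid_hinge [(array([201.1, 408. ]), 0.74), (array([297.3, 176.3]), 0.97)] [505.4 268.   91.2] 8.9
amber_jar [(array([314.6, 337.8]), 0.9), (array([202.9, 313. ]), 0.76)] [704.   -5.3   3.3] 11.3
white_jar [(array([341.1, 371.9]), 0.54), (array([158.5, 341.6]), 0.73)] [810.6 -32.2  37.9] 72.7
mug [(array([343.3, 375.6]), 0.75), (array([164.6, 302.6]), 0.88)] [796.3  24.   -4.7] 5.5
calipers [(array([224.9, 293.4]), 0
[... 523 characters left out ...]
rot': array([1.79999156e+02, 3.27408020e-03, 1.58126803e+02]), 'force': array([0.00389752, 0.1407576 , 0.07820128]), 'moment': array([ 0.07087589, -0.00790991,  0.02850167]), 'finger_force': 0.0, 'gripper_width': 85.42733205814982}
[[0.398, 0.917, -0.005, -230.521], [-0.556, 0.245, 0.794, 247.617], [0.73, -0.313, 0.607, -1655.112], [0.0, 0.0, 0.0, 1.0]] [[554.2788769591667, 0.0, 318.7512303072875], [0.0, 554.2788769591667, 244.90591381703558], [0.0, 0.0, 1.0]]
[[-0.027, -1.0, -0.011, -17.562], [0.993, -0.028, 0.115, -618.766], [-0.116, -0.007, 0.993, -1014.213], [0.0, 0.0, 0.0, 1.0]] [[498.3581420337857, 0.0, 329.78342833801395], [0.0, 498.3581420337857, 240.60579936962662], [0.0, 0.0, 1.0]]
```

View pics/scene0.png

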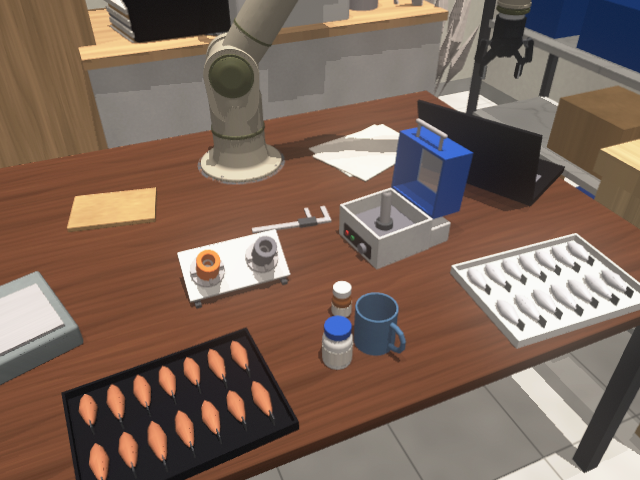

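View pics/top0.png

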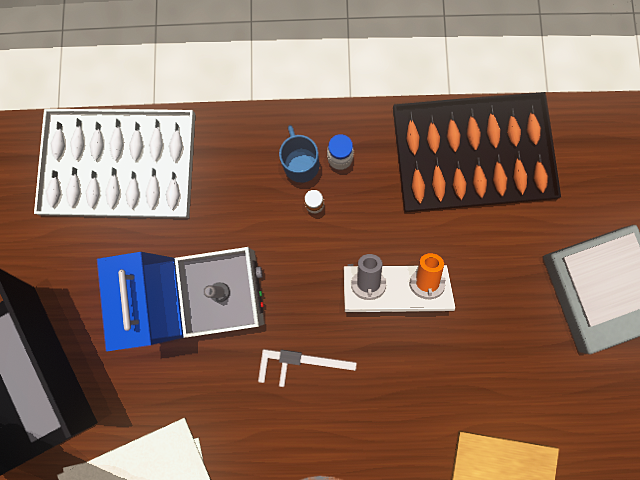

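The pictures show the mill at the robot's left with its lid standing open (handle about (120,300) in the top view). The stand is on the right, with orange at (430,275) and grey at (369,275), both leaning away from the robot. Next I fit models to these.

```bash
cat > b.py <<'E'
from h import *
from scipy.optimize import least_squares, minimize
th=np.linspace(0,2*np.pi,48)
def circ(r,z): return np.c_[r*np.cos(th),r*np.sin(th),0*th+z]
tube=np.r_[circ(24,0),circ(24,75)]; fl=np.r_[circ(36,0),circ(36,10)]
def mask(n,Rm,t):
    m=np.zeros((480*4,640*4),np.uint8)
    for P in(tube,fl):
        q=proj(n,P@Rm.T+t)[:,::-1]*4+1.5
        cv2.fillConvexPoly(m,cv2.convexHull(q.astype(np.float32)).astype(np.int32),1)
    return cv2.resize(m.astype(np.float32),(640,480),interpolation=cv2.INTER_AREA)
obs={}
for n in("scene","top"):
    for s in("orange_sleeve","grey_sleeve"):
        o=arm.outline_of(n,s); 
        if o: obs[n,s]=np.array(o[0]["pixels"],float); print(n,s,o[0]["p"],obs[n,s].sum())
def pose(p,s):
    yaw=p[2]; Rs=R.from_euler("z",yaw).as_matrix()@R.from_euler("y",-np.radians(35)).as_matrix()
    side=(1 if s[0]=="o" else -1)
    return Rs, np.array([p[0],p[1],52])+Rs@[0,side*60,0]
def cost(p):
    e=0
    for (n,s),o in obs.items():
        m=mask(n,*pose(p,s)); e+=np.abs(m-o).sum()/o.sum()
    return e
r=minimize(cost,[517,-172,np.pi],method="Nelder-Mead",options=dict(initial_simplex=[[517,-172,np.pi],[527,-172,np.pi],[517,-162,np.pi],[517,-172,np.pi+.1]],xatol=.05,fatol=1e-4))
print("stand",r.x,np.degrees(r.x[2]),r.fun)
for s in("orange","grey"):
    Rm,t=pose(r.x,s); print(s,t,Rm[:,2])
# mill
pts=[]
for n in("scene","top"):
    for t in("seat","shaft_tip","lid_grip","lid_hinge"):
        o=arm.spot_point(n,t)
        if o: pts.append((n,t,o[0]["position"]))
for c,l in(((262,176),(75,80,85)),((248,248),(-75,80,85)),((325,258),(-75,-80,85)),((336,185),(75,-80,85))): pts.append(("top",l,c))
def mp(p,l):
    a=p[3]; 
    L={"seat":(0,0,60),"shaft_tip":(0,0,140),"lid_hinge":(75,0,85),"lid_grip":(75-185*np.cos(a)+20*np.sin(a),0,85+185*np.sin(a)+20*np.cos(a))}.get(l,l)
    return R.from_euler("z",p[2]).apply(L)+[p[0],p[1],0]
def res(p): return np.concatenate([proj(n,mp(p,l))[0]-rc for n,l,rc in pts])
# handle shut: 105mm height
m=None
for y in(90,-90):
    q=least_squares(res,[517,197,np.radians(y),1.8],loss="soft_l1")
    if m is None or q.cost<m.cost:m=q
print("mill",m.x,np.degrees(m.x[2:]),m.cost)
for (n,l,rc),e in zip(pts,m.fun.reshape(-1,2)): print(n,l,np.round(e,1))
for l in("lid_grip","lid_hinge"): print(l,mp(m.x,l))
np.save("fit.npy",np.r_[r.x,m.x])
S=[]
for n,(r0,c0) in(("scene",(110,180)),("top",(220,90))):
    im=arm.snapshot(n)[:,:,::-1].copy(); f=3
    b=cv2.resize(im,None,fx=2,fy=2,interpolation=cv2.INTER_CUBIC)
    for s in("orange","grey"):
        Rm,t=pose(r.x,s)
        for P in(circ(24,75),circ(36,0),circ(36,10),circ(13.5,75)):
            cv2.polylines(b,[(proj(n,P@Rm.T+t)[:,::-1]*2+.5).astype(np.int32)],True,(0,255,0),1)
    for l in("seat","shaft_tip","lid_grip","lid_hinge",(75,80,85),(-75,80,85),(-75,-80,85),(75,-80,85)):
        q=proj(n,mp(m.x,l))[0][::-1]*2+.5; cv2.circle(b,tuple(int(v) for v in q),3,(255,0,255),1)
    for rr in(circ(12,128),circ(7,140)):
        cv2.polylines(b,[(proj(n,rr+mp(m.x,(0,0,0)))[:,::-1]*2+.5).astype(np.int32)],True,(255,255,0),1)
    S.append(b[2*r0:2*r0+(360 if n=="scene" else 240),2*c0:2*c0+760][:,:760])
w=min(x.shape[1] for x in S); cv2.imwrite("pics/fit.png",np.vstack([x[:,:w] for x in S]))
E
python3 b.py
```

```text
scene orange_sleeve 0.89 962.0
scene grey_sleeve 0.73 935.0
top grey_sleeve 0.81 1190.0
stand [ 517.43125646 -170.32798079    3.10650944] 177.98987979931107 0.236656824892119
orange [ 515.3266953  -230.29105962   52.        ] [ 0.57322348 -0.02011878  0.81915204]
grey [ 519.53581762 -110.36490197   52.        ] [ 0.57322348 -0.02011878  0.81915204]Traceback (most recent call last):
  File "b.py", line 45, in <module>
    q=least_squares(res,[517,197,np.radians(y),1.8],loss="soft_l1")
    return func(*args, **kwargs)
    result = trf(vector_fun.fun, vector_fun.jac, x0, f0, J0, lb, ub, ftol, xtol,
                 gtol, max_nfev, x_scale, loss_function, tr_solver,
                 tr_options.copy(), verbose, callback=callback_wrapped)
    return trf_no_bounds(
        fun, jac, x0, f0, J0, ftol, xtol, gtol, max_nfev, x_scale,
        loss_function, tr_solver, tr_options, verbose, callback=callback)
    J = jac(x)
    self._update_jac()
    ~~~~~~~~~~~~~~~~^^
    self.J = self.jac_wrapped(xp_copy(self.x), f0=self.f)
             ~~~~~~~~~~~~~~~~^^^^^^^^^^^^^^^^^^^^^^^^^^^^
    J, dct = 
[... 630 characters left out ...]
                  ~~~~~~~~^^^^^^^^^^^^^^^^^^^^^^^^^^^^^^
    return np.atleast_1d(self.fun(x))
                         ~~~~~~~~^^^
    return self.f(x, *self.args, **self.kwargs)
           ~~~~~~^^^^^^^^^^^^^^^^^^^^^^^^^^^^^^
  File "b.py", line 41, in res
    def res(p): return np.concatenate([proj(n,mp(p,l))[0]-rc for n,l,rc in pts])
                                       ~~~~^^^^^^^^^^^
  File "h.py", line 7, in proj
    K,k1,T=cam(n); P=np.atleast_2d(P); C=P@T[:3,:3].T+T[:3,3]
           ~~~^^^
  File "h.py", line 5, in cam
    c=arm.calibration(n); return np.array(c["K"],float),float(c["k1"]),np.array(c["camera_from_world"],float)
ValueError: time passes only in moves, steps and waits
```

```bash
python3 - <<'E'
s=open('h.py').read()
s=s.replace('def cam(n):','from functools import lru_cache\n@lru_cache\ndef cam(n):'); open('h.py','w').write(s)
E
python3 b.py
```

```text
scene orange_sleeve 0.89 962.0
scene grey_sleeve 0.73 935.0
top grey_sleeve 0.81 1190.0
stand [ 517.43125646 -170.32798079    3.10650944] 177.98987979931107 0.236656824892119
orange [ 515.3266953  -230.29105962   52.        ] [ 0.57322348 -0.02011878  0.81915204]
grey [ 519.53581762 -110.36490197   52.        ] [ 0.57322348 -0.02011878  0.81915204]
mill [509.65298785 198.69106577   1.56751476   1.63759866] [89.81197989 93.82749154] 344.18706700955875
scene seat [-2.5 -1.4]
scene shaft_tip [ 0.2 -0.3]
scene lid_grip [-0.9  0.5]
scene lid_hinge [2.1 4.7]
top seat [3.3 0.4]
top shaft_tip [4.9 0. ]
top lid_grip [-5.5  0.3]
top lid_hinge [-1.4  0.3]
top (75, 80, 85) [74.5  0.3]
top (-75, 80, 85) [87.   3.7]
top (-75, -80, 85) [-70.8  -6.9]
top (75, -80, 85) [-80.  -8.]
lid_grip [510.00511487 305.99512039 268.25231438]
lid_hinge [509.89910515 273.69066194  85.        ]
```

View pics/fit.png

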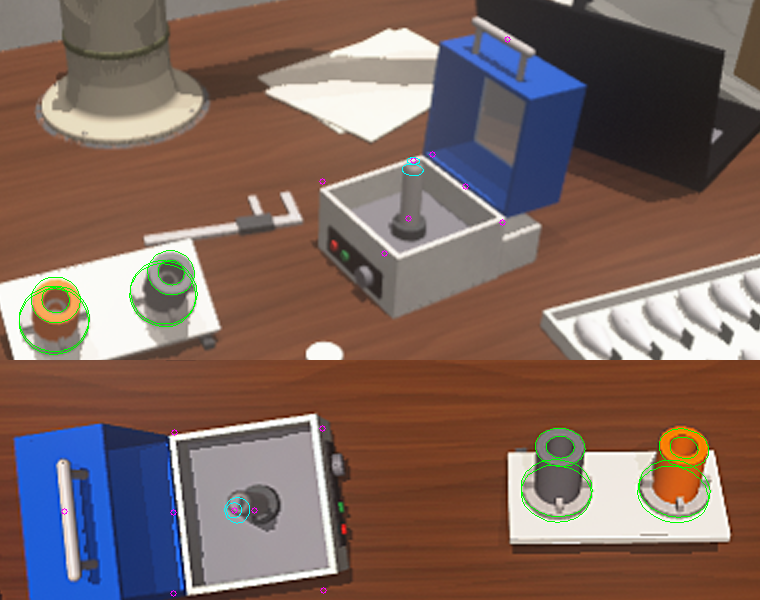

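The sleeve overlay fits. My tub corner order was mirrored, so I fix that and refit the mill.

```bash
sed -i 's/((262,176),(75,80,85)),((248,248),(-75,80,85)),((325,258),(-75,-80,85)),((336,185),(75,-80,85))/((258.5,175.5),(75,-80,85)),((247.5,248),(-75,-80,85)),((325,258),(-75,80,85)),((336.5,185.5),(75,80,85))/; s/pics\/fit/pics\/fit2/' b.py; python3 b.py | tail -16
```

```text
grey [ 521.22829437 -111.00409434   52.        ] [ 0.573427   -0.01309233  0.81915204]
mill [515.74362775 193.8190608    1.69302949   1.66606294] [97.00344462 95.45837511] 194.7682788162901
scene seat [-0.5 -2.3]
scene shaft_tip [ 1.6 -1.4]
scene lid_grip [-1.8  2.6]
scene lid_hinge [-113.4   67.8]
top seat [-1.4 -1.1]
top shaft_tip [-0.6  3.1]
top lid_grip [2.3 1.2]
top lid_hinge [-1.4 -0.2]
top (75, -80, 85) [-0.5 -0.8]
top (-75, -80, 85) [-0.6  0.2]
top (-75, 80, 85) [1.6 0.8]
top (75, 80, 85) [ 1.2 -1.5]
lid_grip [502.02576143 305.48661499 267.25867824]
lid_hinge [506.59895162 268.25947253  85.        ]
```

View pics/fit2.png

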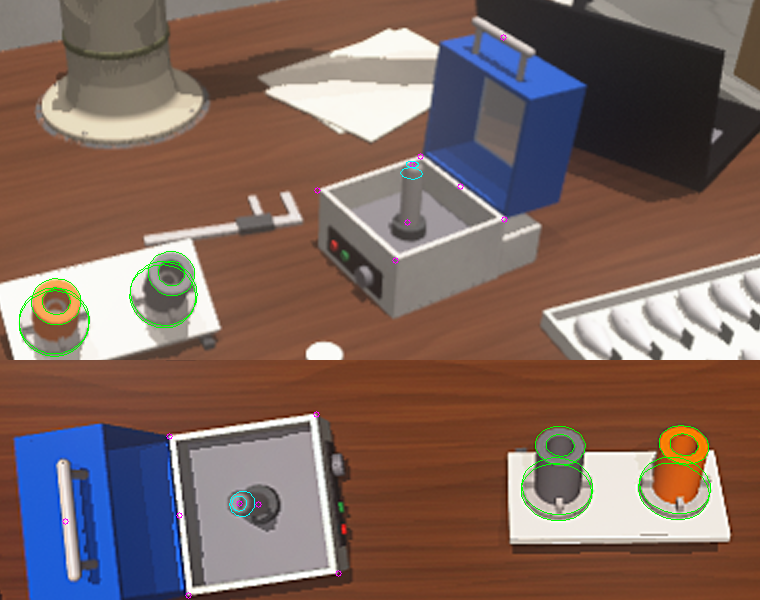

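```bash
cat > go.py <<'E'
# go.py x y z  zx zy zz  yx yy yz  -> one row (share units) from present pose
import sys; from h import *
a=np.array([float(v) for v in sys.argv[1:10]]); s=arm.state()
z=a[3:6]/np.linalg.norm(a[3:6]); x=np.cross(a[6:9],z); x/=np.linalg.norm(x); Rt=np.c_[x,np.cross(z,x),z]
R0=R.from_euler("xyz",s["ee_rot"],degrees=True).as_matrix()
w=np.degrees(R.from_matrix(R0.T@Rt).as_rotvec())
d=R0.T@(a[:3]-s["position"])
print("%.1fs"%s["clock"],"pos",np.round(s["position"],1),"z",np.round(R0[:,2],3),"y",np.round(R0[:,1],3),"q",np.round(s["qpos"]),"F",np.round(s["force"],1),"w",round(s["gripper_width"],1),round(s["finger_force"],1))
print("ROW",*np.round(np.r_[w/180,d/500],4),"| dist %.1f ang %.1f"%(np.linalg.norm(d),np.linalg.norm(w)))
E
python3 go.py 480 480 450 0 0 -1 0 1 0
```

```text
3.3s pos [270.1 672.8 231.3] z [ 0.  0. -1.] y [0.373 0.928 0.   ] q [-73.  34.  -0.  92.   0.  54.  -5.] F [0.7 0.2 0.4] w 85.7 0.0
ROW 0.0 0.0 -0.1215 -0.5332 -0.2014 -0.4374 | dist 359.2 ang 21.9
```

```bash
python3 -m crank '0 0 0 0 0 -0.2 85; 0 0 -0.12 -0.53 -0.2 -0.437 85; 0 0 -0.12 -0.53 -0.2 -0.437 85; 0 0 -0.12 -0.53 -0.2 -0.437 85; 0 0 -0.12 -0.53 -0.2 -0.437 85'; python3 go.py 620 100 380 0 0 -1 0 1 0
```

```text
clock: 3.92
position: [432.7, 523.2, 415.6]
ee_rot: [180.0, 0.0, 179.7]
force: [0.0, 0.5, 0.6]
gripper_width: 85.2
finger_force: 0.0
3.9s pos [432.7 523.2 415.6] z [ 0.  0. -1.] y [0.005 1.    0.   ] q [-53.  23.  -4.  84.   2.  72.  33.] F [0.  0.5 0.6] w 85.2 0.0
ROW 0.0001 0.0001 -0.0015 -0.3787 -0.8445 0.071 | dist 464.1 ang 0.3
```

```bash
C='python3 -m crank'; python3 -m crank '0 0 0 -0.37 -0.84 0.06 85; 0 0 0 -0.37 -0.84 0.06 85; 0 0 0 -0.37 -0.84 0.06 85; 0 0 0 -0.37 -0.84 0.06 85; 0 0 0 -0.37 -0.84 0.06 85' | head -2;  python3 go.py 605 -233 180 -.573 .014 -.819 0 1 0
```

```text
clock: 4.55
position: [556.3, 236.8, 394.2]
4.5s pos [556.3 236.8 394.2] z [ 0.001  0.    -1.   ] y [0.005 1.    0.   ] q [-29.  18.   0.  96.  -0.  66.  61.] F [ 1.7  0.  -0.7] w 85.1 0.0
ROW -0.0038 0.1945 -0.0001 -0.1015 -0.9392 0.4282 | dist 518.6 ang 35.0
```

```bash
python3 -m crank '-0.004 0.194 0 -0.1 -0.94 0.3 85; -0.004 0.194 0 -0.1 -0.94 0.428 85; -0.004 0.194 0 -0.1 -0.94 0.428 85; -0.004 0.194 0 -0.1 -0.94 0.428 85; -0.004 0.194 0 -0.1 -0.94 0.428 85' | head -2;  python3 go.py 605 -233 180 -.573 .014 -.819 0 1 0
```

```text
clock: 5.18
position: [585.0, -47.4, 266.0]
5.2s pos [585.  -47.4 266. ] z [-0.574  0.015 -0.818] y [0.009 1.    0.012] q [-3. 39.  4. 86. -3. 90. 92.] F [-0.1  0.2  0.5] w 85.0 0.0
ROW 0.0002 -0.0005 -0.0001 -0.1316 -0.3728 0.1123 | dist 205.5 ang 0.1
```

```bash
python3 -m crank '0 0 0 -0.131 -0.373 0.112 85; 0 0 0 -0.131 -0.373 0.112 85; 0 0 0 -0.131 -0.373 0.112 85; 0 0 0 -0.131 -0.373 0.112 85; 0 0 0 -0.131 -0.373 0.112 85' | head -2;  python3 go.py 533.7 -231.5 76.6 -.573 .014 -.819 0 1 0
python3 - <<'E'
from h import *
b=[]
for n,(r,c) in(("scene",(200,130)),("top",(190,330))):
    im=arm.snapshot(n)[:,:,::-1]; b.append(cv2.resize(im[r:r+130,c:c+170],None,fx=2.3,fy=3 if 0 else 2.3,interpolation=cv2.INTER_CUBIC))
cv2.imwrite("pics/pre.png",np.hstack(b))
E
```

```text
clock: 5.8
position: [604.3, -231.9, 182.0]
5.8s pos [ 604.3 -231.9  182. ] z [-0.573  0.016 -0.819] y [0.011 1.    0.012] q [  9.  48.   7.  81.   3.  86. 104.] F [-0.4  0.8  0. ] w 84.7 0.0
ROW 0.0006 -0.0 -0.0006 -0.0053 -0.0031 0.2537 | dist 126.9 ang 0.1
```

View pics/pre.png

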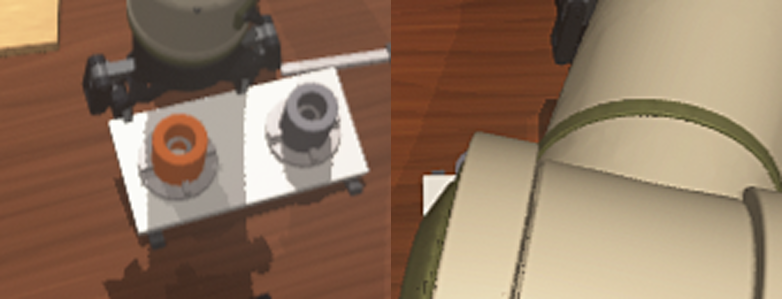

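The left half of the picture shows the fingers at about (100,80) and (262,50) straddling the orange tube at (180,145). The alignment is good, so I descend.

```bash
python3 -m crank '0 0 0 -0.003 -0.002 0.1 85; 0 0 0 -0.005 -0.003 0.18 85; 0 0 0 -0.005 -0.003 0.235 85; 0 0 0 -0.005 -0.003 0.254 85; 0 0 0 -0.005 -0.003 0.254 85' 50;  python3 -m crank '0 0 0 0 0 0 40; 0 0 0 0 0 0 40; 0 0 0 0 0 0 40; 0 0 0 0 0 0 40;0 0 0 0 0 0 40' 50; python3 go.py 533.7 -231.5 76.6 -.573 .014 -.819 0 1 0
```

```text
clock: 6.52
position: [534.9, -229.7, 77.9]
ee_rot: [179.2, -34.9, -179.9]
force: [-0.2, 0.3, 0.3]
gripper_width: 84.7
finger_force: 0.0
clock: 7.15
position: [535.2, -230.7, 78.1]
ee_rot: [179.2, -34.8, 180.0]
force: [2.4, 1.1, 5.3]
gripper_width: 47.7
finger_force: 51.2
7.2s pos [ 535.2 -230.7   78.1] z [-0.571  0.014 -0.821] y [0.008 1.    0.012] q [ 10.  50.   6.  94.   4.  70. 103.] F [2.4 1.1 5.3] w 47.7 51.2
ROW 0.0001 0.001 -0.0 0.0007 -0.0016 0.0041 | dist 2.2 ang 0.2
```

```bash
python3 -m crank '0 0 0 0 0 -0.04 40; 0 0 0 0 0 -0.08 40; 0 0 0 0 0 -0.13 40; 0 0 0 0 0 -0.2 40;0 0 0 0 0 -0.28 40' 60; python3 go.py 580 0 350 0 0 -1 0 1 0
```

```text
clock: 7.78
position: [614.5, -232.8, 192.5]
ee_rot: [179.2, -35.0, 180.0]
force: [0.2, 0.2, -3.4]
gripper_width: 47.7
finger_force: 61.9
7.8s pos [ 614.5 -232.8  192.5] z [-0.573  0.015 -0.82 ] y [0.009 1.    0.012] q [  9.  48.   7.  79.   3.  88. 104.] F [ 0.2  0.2 -3.4] w 47.7 61.9
ROW 0.0046 -0.1942 -0.0015 0.2371 0.4687 -0.2116 | dist 283.1 ang 35.0
```

```bash
python3 -m crank '0.0046 -0.194 -0.0015 0.237 0.469 -0.21 40; 0.0046 -0.194 -0.0015 0.237 0.469 -0.21 40; 0.0046 -0.194 -0.0015 0.237 0.469 -0.21 40; 0.0046 -0.194 -0.0015 0.237 0.469 -0.21 40; 0.0046 -0.194 -0.0015 0.237 0.469 -0.21 40'|head -2; python3 go.py 516 195 235 0 0 -1 0 1 0
```

```text
clock: 8.4
position: [577.8, 3.0, 351.5]
8.4s pos [577.8   3.  351.5] z [ 0.004  0.001 -1.   ] y [-0.003  1.     0.001] q [ -7.  17.   2. 103.  -1.  59.  85.] F [ 0.5  0.  -2.6] w 47.1 62.3
ROW 0.0003 0.0012 0.0009 0.1233 0.3841 0.2329 | dist 232.9 ang 0.3
```

```bash
python3 -m crank '0 0.001 0 0.08 0.2 0.05 40; 0 0.001 0 0.123 0.3 0.1 40; 0 0.001 0 0.123 0.384 0.17 40; 0 0.001 0 0.123 0.384 0.233 40; 0 0.001 0 0.123 0.384 0.233 40'|head -2;python3 -m crank '0 0 0 0 0 0 40; 0 0 0 0 0 0 40'; python3 go.py 516 195 235 0 0 -1 0 1 0
python3 - <<'E'
from h import *
b=[]
for n,(r,c) in(("scene",(110,310)),("top",(220,120))):
    im=arm.snapshot(n)[:,:,::-1]; b.append(cv2.resize(im[r:r+150,c:c+130],None,fx=3,fy=3,interpolation=cv2.INTER_CUBIC))
cv2.imwrite("pics/over.png",np.hstack(b))
print([ (n,t,[(np.round(o["position"],1),o["p"]) for o in arm.spot_point(n,t)[:1]]) for n in("scene","top") for t in("orange_sleeve","shaft_tip")])
E
```

```text
clock: 9.02
position: [514.7, 194.0, 228.9]
clock: 9.28
position: [518.6, 191.0, 233.3]
ee_rot: [-180.0, -0.1, 179.9]
force: [0.3, -0.6, -2.4]
gripper_width: 47.3
finger_force: 63.0
9.3s pos [518.6 191.  233.3] z [-0.001 -0.    -1.   ] y [ 0.002  1.    -0.   ] q [-25.  22.  -2. 114.   1.  43.  63.] F [ 0.3 -0.6 -2.4] w 47.3 63.0
ROW -0.0 -0.0003 -0.0006 0.0053 0.0079 -0.0033 | dist 5.0 ang 0.1
[('scene', 'orange_sleeve', [(array([166.3, 383.9]), 0.95)]), ('scene', 'shaft_tip', [(array([189.8, 389. ]), 0.75)]), ('top', 'orange_sleeve', [(array([288.6, 203. ]), 0.78)]), ('top', 'shaft_tip', [(array([294.2, 206.1]), 0.86)])]
```

View pics/over.png

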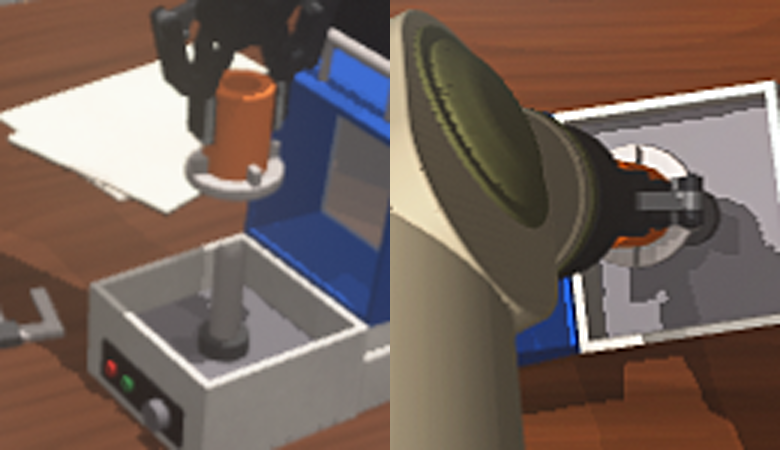

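```bash
cat > prof.py <<'E'
from h import *
def prof(n,im,c,d,zs,us):
    g=cv2.cvtColor(im,cv2.COLOR_BGR2GRAY).astype(np.float32); out=[]
    for u in us:
        P=np.array([[c[0]+u*d[0],c[1]+u*d[1],z] for z in zs]); q=proj(n,P).astype(np.float32)
        out.append(cv2.remap(g,q[:,1:],q[:,:1],cv2.INTER_LINEAR).mean())
    return np.round(out)
def edges(n,im,c,d,zs,w):
    us=np.arange(-w-12,w+12.1,0.5); p=cv2.GaussianBlur(np.array(prof(n,im,c,d,zs,us),np.float32).reshape(1,-1),(0,0),2).ravel(); g=np.gradient(p)
    L=us<-w+9; Rr=us>w-9
    pk=lambda m:(lambda k:(us[k],round(float(g[k]),1)))(np.flatnonzero(m)[np.argmax(np.abs(g[m]))])
    return pk(L&(us>-w-9)),pk(Rr&(us<w+9))
E
python3 - <<'E'
from prof import *
c=np.array([516,194.5]); ds=np.array([.398,.917]); dt=np.array([1.,0.03])
s0,t0=cv2.imread("pics/scene0.png"),cv2.imread("pics/top0.png")
for zs in(np.arange(85,105,2),np.arange(105,130,2)):
    print("shaft scene",edges("scene",s0,c,ds,zs,12),"top",edges("top",t0,c,dt,zs,12))
s1,t1=[arm.snapshot(n)[:,:,::-1].copy() for n in("scene","top")]
p=arm.state()["position"];print(p); f=p[2]-31
c=p[:2]
print("tube scene",[edges("scene",s1,c,ds,np.arange(f+a,f+b,2),24) for a,b in((25,40),(40,55))])
print("flange scene",edges("scene",s1,c,ds,np.arange(f+1,f+9,1),36))
from scipy.optimize import minimize
th=np.linspace(0,2*np.pi,48)
circ=lambda r,z:np.c_[r*np.cos(th),r*np.sin(th),0*th+z]
for n in("scene","top"):
    o=arm.outline_of(n,"orange_sleeve"); m=np.array(o[0]["pixels"]); print(n,o[0]["p"],m.sum(),[ (v.min(),v.max()) for v in np.nonzero(m)])
    for z in(0,):
        for x in(-4,0,4): q=proj(n,circ(36,z)+[p[0]+x,p[1],f]); print(x,np.round([q[:,0].min(),q[:,0].max(),q[:,1].min(),q[:,1].max()],1))
E
```

```text
shaft scene ((np.float64(-11.5), -5.9), (np.float64(13.0), 4.6)) top ((np.float64(-19.0), -10.4), (np.float64(18.0), 7.4))
shaft scene ((np.float64(-11.5), -3.8), (np.float64(10.5), -0.6)) top ((np.float64(-15.0), -6.2), (np.float64(13.5), 7.8))
[517.67111267 192.0025404  232.28631487]
tube scene [((np.float64(-30.5), -6.8), (np.float64(31.0), -3.7)), ((np.float64(-23.5), 4.1), (np.float64(31.5), -5.1))]
flange scene ((np.float64(-35.5), -14.4), (np.float64(35.5), -15.3))
scene 0.65 926 [(np.int64(132), np.int64(176)), (np.int64(372), np.int64(402))]
-4 [159.9 176.2 370.2 403.1]
0 [160.7 177.1 371.  404.1]
4 [161.5 178.  371.9 405. ]
top 0.97 368 [(np.int64(270), np.int64(308)), (np.int64(193), np.int64(219))]
-4 [271.8 312.8 181.5 222. ]
0 [269.5 310.5 181.5 222. ]
4 [267.3 308.2 181.5 222. ]
```

```bash
python3 go.py 515.5 195.2 182 0 0 -1 0 1 0
```

```text
9.8s pos [517.6 192.1 232.1] z [-0.003 -0.    -1.   ] y [-0.  1. -0.] q [-25.  23.  -2. 114.   1.  43.  63.] F [ 0.   0.6 -1.8] w 47.3 63.0
ROW -0.0001 -0.001 0.0 0.0039 0.0063 0.1002 | dist 50.3 ang 0.2
```

```bash
python3 -m crank '0 -0.001 0 0.004 0.0063 0.03 40; 0 -0.001 0 0.004 0.0063 0.06 40; 0 -0.001 0 0.004 0.0063 0.09 40; 0 -0.001 0 0.004 0.0063 0.1 40;0 -0.001 0 0.004 0.0063 0.1 40'|head -1;python3 -m crank '0 0 0 0 0 0 40; 0 0 0 0 0 0 40'|head -1
python3 go.py 515.5 195.2 182 0 0 -1 0 1 0
python3 - <<'E'
from h import *
im=arm.snapshot("scene")[:,:,::-1]; im2=arm.snapshot("top")[:,:,::-1]
b=[cv2.resize(i[r:r+100,c:c+78],None,fx=5,fy=5,interpolation=cv2.INTER_CUBIC) for i,r,c in((im,140,345),(im2,245,165))]
cv2.imwrite("pics/close.png",np.hstack(b))
E
```

```text
clock: 10.4
clock: 10.65
10.7s pos [515.7 195.3 182.5] z [ 0.001 -0.    -1.   ] y [-0.  1. -0.] q [-25.  26.  -2. 117.   2.  37.  62.] F [ 0.2  0.8 -2.1] w 47.4 63.0
ROW -0.0 0.0003 0.0 0.0004 -0.0003 0.0011 | dist 0.6 ang 0.1
```

View pics/close.png

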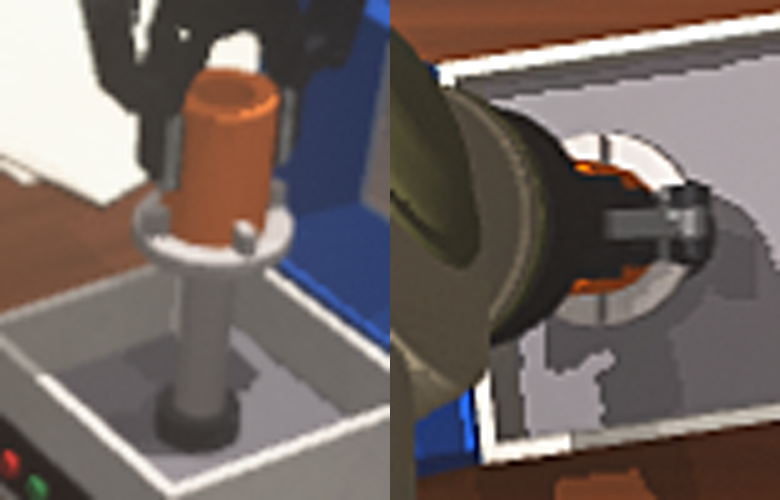

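The left half shows the flange centre at about x=213 and the shaft's axis extrapolating to about x=211, so they are lined up within about 1 mm. I lower it in small steps, watching the force.

```bash
python3 -m crank '0 0 0 0 0 0.01 40; 0 0 0 0 0 0.02 40; 0 0 0 0 0 0.03 40; 0 0 0 0 0 0.04 40;0 0 0 0 0 0.04 40'|head -4; python3 -m crank '0 0 0 0 0 0.008 40; 0 0 0 0 0 0.016 40; 0 0 0 0 0 0.02 40; 0 0 0 0 0 0.02 40'|head -4
```

```text
clock: 11.38
position: [515.2, 195.2, 161.6]
ee_rot: [-180.0, -0.0, -180.0]
force: [0.1, 0.2, -2.9]
clock: 11.88
position: [515.4, 195.2, 151.9]
ee_rot: [-180.0, -0.0, -180.0]
force: [-0.5, -0.3, -1.7]
```

```bash
python3 -m crank '0 0 0 0 0 0.016 40; 0 0 0 0 0 0.032 40; 0 0 0 0 0 0.048 40; 0 0 0 0 0 0.06 40;0 0 0 0 0 0.06 40'|head -4; python3 -m crank '0 0 0 0 0 0.012 40; 0 0 0 0 0 0.024 40; 0 0 0 0 0 0.036 40; 0 0 0 0 0 0.04 40;0 0 0 0 0 0.04 40'|head -4
```

```text
clock: 12.5
position: [515.2, 195.1, 121.4]
ee_rot: [-179.9, -0.1, -180.0]
force: [-0.3, 0.1, -3.1]
clock: 13.12
position: [515.4, 195.1, 101.9]
ee_rot: [-180.0, -0.0, -180.0]
force: [-0.3, 0.2, -2.5]
```

Foot is at about z=70 with no contact yet. I creep down to the seat.

```bash
python3 -m crank '0 0 0 0 0 0.006 40; 0 0 0 0 0 0.012 40; 0 0 0 0 0 0.012 40'|head -4; python3 -m crank '0 0 0 0 0 0.004 40; 0 0 0 0 0 0.004 40;0 0 0 0 0 0.004 40'|head -4;python3 -m crank '0 0 0 0 0 0.003 40; 0 0 0 0 0 0.003 40'|head -4
```

```text
clock: 13.5
position: [515.4, 195.1, 95.9]
ee_rot: [-180.0, -0.0, -180.0]
force: [-0.6, 0.6, -2.7]
clock: 13.88
position: [515.4, 195.2, 94.1]
ee_rot: [-180.0, 0.0, -180.0]
force: [0.5, 1.3, -2.8]
clock: 14.12
position: [515.4, 195.2, 92.5]
ee_rot: [-180.0, -0.0, -180.0]
force: [-0.4, 0.1, -1.3]
```

```bash
python3 -m crank '0 0 0 0 0 0.002 40; 0 0 0 0 0 0.002 40'|head -4; python3 -m crank '0 0 0 0 0 0.002 40; 0 0 0 0 0 0.002 40'|head -4;python3 -m crank '0 0 0 0 0 0.002 40; 0 0 0 0 0 0.002 40'|head -4
```

```text
clock: 14.38
position: [515.5, 195.2, 91.8]
ee_rot: [-180.0, 0.0, -180.0]
force: [-1.0, 0.5, 2.5]
clock: 14.62
position: [515.5, 195.2, 91.7]
ee_rot: [-180.0, 0.0, -180.0]
force: [-4.0, -1.7, 14.7]
clock: 14.88
position: [515.5, 195.2, 91.6]
ee_rot: [180.0, 0.1, -180.0]
force: [-7.5, -3.0, 26.8]
```

The sleeve is on the seat (the force rises while z holds at 91.7). I relax, release and retreat.

```bash
python3 -m crank '0 0 0 0 0 -0.004 40; 0 0 0 0 0 -0.004 40;0 0 0 0 0 -0.004 60;0 0 0 0 0 -0.004 85;0 0 0 0 0 -0.004 85' 20|sed -n 2,6p; python3 -m crank '0 0 0 0 0 -0.004 85;0 0 0 0 0 -0.03 85;0 0 0 0 0 -0.1 85;0 0 0 0 0 -0.2 85;0 0 0 0 0 -0.3 85'|sed -n 2,6p;python3 -m crank '0 0 0 0 0 -0.1 85;0 0 0 0 0 -0.2 85;0 0 0 0 0 -0.2 85;0 0 0 0 0 -0.2 85;0 0 0 0 0 -0.2 85'|sed -n 2,6p
python3 - <<'E'
from h import *
im=arm.snapshot("scene")[:,:,::-1]; im2=arm.snapshot("top")[:,:,::-1]
b=[cv2.resize(i[r:r+150,c:c+150],None,fx=2.6,fy=2.6,interpolation=cv2.INTER_CUBIC) for i,r,c in((im,110,330),(im2,220,90))]
cv2.imwrite("pics/placed.png",np.hstack(b))
r=[arm.spot_point(n,"lid_grip") for n in("scene","top")]; print(r)
E
python3 go.py 510 195 350 0 0 -1 0 1 0
```

```text
position: [515.5, 195.2, 91.4]
ee_rot: [-180.0, -0.0, -180.0]
force: [-0.1, 0.3, 0.2]
gripper_width: 85.1
finger_force: 0.0
position: [515.2, 195.1, 244.0]
ee_rot: [-180.0, 0.0, -180.0]
force: [0.9, -0.3, -0.0]
gripper_width: 85.0
finger_force: 0.0
position: [514.8, 195.0, 340.5]
ee_rot: [-179.9, -0.1, -180.0]
force: [-0.2, 0.2, 0.1]
gripper_width: 85.0
finger_force: 0.0
[[{'position': [128.8, 435.2], 'p': 0.72}], [{'position': [292.6, 217.4], 'p': 0.69}]]
16.9s pos [515.2 195.2 340.7] z [-0.001 -0.001 -1.   ] y [-0.     1.    -0.001] q [-25.  16.  -2. 107.   1.  57.  63.] F [-0.4  0.1 -0.2] w 84.6 0.0
ROW -0.0003 -0.0004 0.0001 0.0104 -0.0005 -0.0185 | dist 10.6 ang 0.1
```

View pics/placed.png

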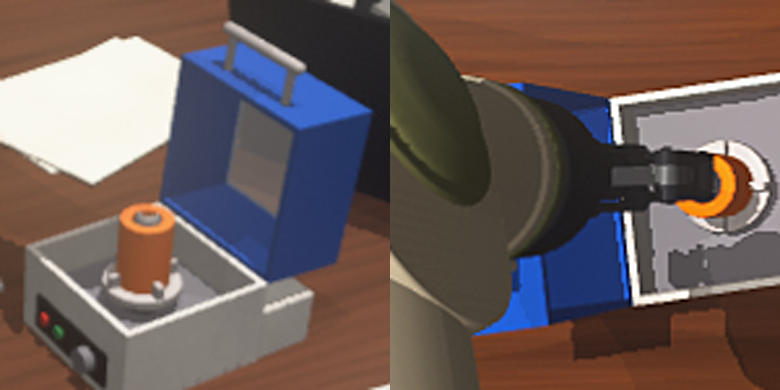

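The sleeve stands home on the shaft: in the left picture its foot is at (140,290) and the shaft tip shows at (150,215). Next I shut the lid, pushing the bar from behind with closed fingers and finishing with a push from above.

```bash
python3 go.py 497 350 345 0 0 -1 .9926 .122 0; python3 - <<'E'
import numpy as np
h=np.array([506.6,268.3,85]); mx=np.array([-.122,.9926,0])
for d in(95.5,85,75,65,55,45,35,25,15,8,4,0,-3):
    a=np.radians(d); B=h+mx*(-185*np.cos(a)+20*np.sin(a))+[0,0,185*np.sin(a)+20*np.cos(a)]
    print(d,"bar",np.round(B,1),"side",np.round(B+mx*16-[0,0,10],1),"top",np.round(B+[0,0,5],1))
E
```

```text
16.9s pos [515.2 195.2 340.7] z [-0.001 -0.001 -1.   ] y [-0.     1.    -0.001] q [-25.  16.  -2. 107.   1.  57.  63.] F [-0.4  0.1 -0.2] w 84.6 0.0
ROW -0.0006 -0.0001 0.4611 0.0363 0.3095 -0.0088 | dist 155.9 ang 83.0
95.5 bar [502.  305.7 267.2] side [500.1 321.5 257.2] top [502.  305.7 272.2]
85 bar [506.1 272.1 271. ] side [504.2 288.  261. ] top [506.1 272.1 276. ]
75 bar [510.1 239.9 268.9] side [508.1 255.8 258.9] top [510.1 239.9 273.9]
65 bar [513.9 208.7 261.1] side [512.  224.6 251.1] top [513.9 208.7 266.1]
55 bar [517.5 179.2 248. ] side [515.6 195.1 238. ] top [517.5 179.2 253. ]
45 bar [520.8 152.5 230. ] side [518.9 168.4 220. ] top [520.8 152.5 235. ]
35 bar [523.7 129.3 207.5] side [521.7 145.1 197.5] top [523.7 129.3 212.5]
25 bar [526.  110.3 181.3] side [524.1 126.1 171.3] top [526.  110.3 186.3]
15 bar [527.8  96.1 152.2] side [525.8 111.9 142.2] top [527.8  96.1 157.2]
8 bar [528.6  89.2 130.6] side [526.7 105.1 120.6] top [528.6  89.2 135.6]
4 bar [528.9  86.5 117.9] side [527.  102.4 107.9] top [528.9  86.5 122.9]
0 bar [529.2  84.7 105. ] side [527.2 100.6  95. ] top [529.2  84.7 110. ]
-3 bar [529.3  83.9  95.3] side [527.3  99.8  85.3] top [529.3  83.9 100.3]
```

```bash
python3 -m crank '0 0 0.461 0.036 0.31 -0.01 0;0 0 0.461 0.036 0.31 -0.01 0;0 0 0.461 0.036 0.31 -0.01 0;0 0 0.461 0.036 0.31 -0.01 0;0 0 0.461 0.036 0.31 -0.01 0'|head -3;python3 go.py 497 350 345 0 0 -1 .9926 .122 0
```

```text
clock: 17.58
position: [497.1, 350.9, 345.7]
ee_rot: [-179.9, 0.0, 126.4]
17.6s pos [497.1 350.9 345.7] z [-0.001 -0.001 -1.   ] y [ 0.805  0.593 -0.001] q [-46.  20.   7. 100.  -3.  60.  -1.] F [-0.4 -0.2 -0.9] w -0.3 0.0
ROW -0.0004 0.0003 0.1633 -0.0015 -0.0012 0.0014 | dist 1.2 ang 29.4
```

```bash
python3 -m crank '0 0 0.17 0 0 0 0;0 0 0.17 0 0 0 0;0 0 0.17 0 0 0 0;0 0 0.17 0 0 0 0'|head -3;python3 go.py 497 350 258 0 0 -1 .9926 .122 0
```

```text
clock: 18.08
position: [497.2, 350.5, 346.0]
ee_rot: [-180.0, 0.1, 96.2]
18.1s pos [497.2 350.5 346. ] z [-0.    -0.001 -1.   ] y [ 0.994  0.108 -0.001] q [-50.  20.  14. 100.  -5.  60. -29.] F [-0.4 -0.8  0.4] w 0.4 0.0
ROW -0.0002 0.0004 -0.0046 -0.0008 -0.0003 0.1759 | dist 88.0 ang 0.8
```

```bash
python3 -m crank '0 0 0 0 0 0.08 0;0 0 0 0 0 0.15 0;0 0 0 0 0 0.176 0;0 0 0 0 0 0.176 0;0 0 0 -0.03 0 0.176 0'|sed -n '2p;4p';python3 -m crank '0 0 0 -0.015 0 0 0;0 0 0 -0.03 0 0 0;0 0 0 -0.045 0 0 0;0 0 0 -0.06 0 0 0'|sed -n '2p;4p'; python3 go.py 512 224.6 251 0 0 -1 .9926 .122 0
```

```text
position: [499.4, 336.2, 259.6]
force: [0.4, 0.2, 0.0]
position: [502.5, 306.3, 259.2]
force: [0.8, 4.2, 3.8]
19.2s pos [502.5 306.3 259.2] z [ 0.001  0.001 -1.   ] y [0.994 0.107 0.001] q [-46.  23.  13. 109.  -7.  48. -23.] F [0.8 4.2 3.8] w 0.1 2.1
ROW 0.0005 -0.0004 -0.0048 -0.1644 0.0014 0.0161 | dist 82.6 ang 0.9
```

```bash
python3 -m crank '0 0 0 -0.05 0 -0.002 0;0 0 0 -0.1 0 0 0;0 0 0 -0.135 0 0.007 0;0 0 0 -0.164 0.001 0.016 0;0 0 0 -0.164 0.001 0.016 0'|sed -n '2p;4p'; python3 go.py 518.9 168.4 220 0 0 -1 .9926 .122 0
```

```text
position: [511.2, 222.3, 250.0]
force: [-0.8, -0.0, -1.0]
19.8s pos [511.2 222.3 250. ] z [-0.001 -0.002 -1.   ] y [ 0.995  0.104 -0.001] q [-39.  22.  13. 113.  -7.  46. -16.] F [-0.8 -0.  -1. ] w 0.3 0.0
ROW -0.0004 0.0005 -0.0057 -0.1088 0.0042 0.0602 | dist 62.2 ang 1.0
```

```bash
cat > lid.py <<'E'
from h import *
im=arm.snapshot("scene")
for o in arm.spot_point("scene","lid_grip")[:2]:
    h=np.array([506.6,268.3,85]); mx=np.array([-.122,.9926,0]); best=[]
    for d in np.arange(-3,112,.5):
        a=np.radians(d); B=h+mx*(-185*np.cos(a)+20*np.sin(a))+[0,0,185*np.sin(a)+20*np.cos(a)]
        best.append((np.linalg.norm(proj("scene",B)[0]-o["position"]),d,np.round(B,1)))
    print(o["p"],np.round(o["position"],1),min(best,key=lambda t:t[0]))
cv2.imwrite("pics/lid.png",cv2.resize(im[80:260,290:490,::-1],None,fx=3,fy=3,interpolation=cv2.INTER_CUBIC))
E
python3 lid.py
```

```text
0.93 [144.2 395. ] (np.float64(1.7963790517201013), np.float64(64.0), array([514.3, 205.6, 260. ]))
```

View pics/lid.png

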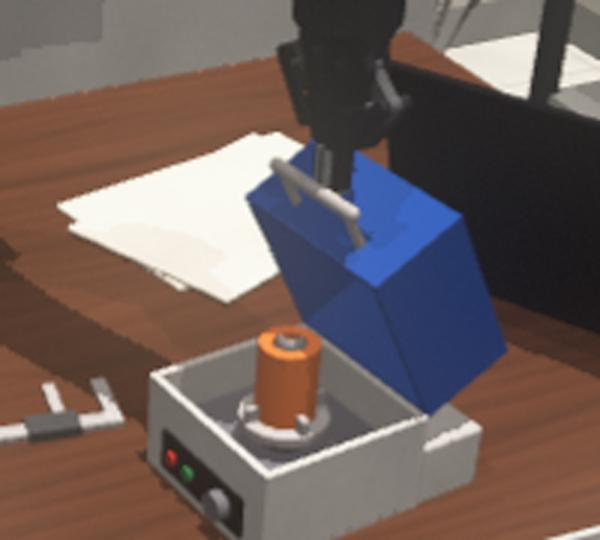

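The lid is now at about 64°, with the fingertips behind the bar at (335,180) as planned. I keep pushing.

```bash
python3 -m crank '0 0 0 -0.03 0.001 0.012 0;0 0 0 -0.056 0.002 0.025 0;0 0 0 -0.084 0.003 0.041 0;0 0 0 -0.11 0.004 0.06 0;0 0 0 -0.125 0.004 0.074 0'|sed -n '2p;4p'; python3 lid.py
```

```text
position: [519.5, 160.8, 212.7]
force: [-2.2, 3.1, 0.4]
0.59 [164.9 368.2] (np.float64(1.281012127406523), np.float64(41.5), array([521.9, 143.9, 222.6]))
```

```bash
python3 -m crank '0 0 0 0.012 0 -0.01 0;0 0 0 0.012 0 -0.09 0;0 0 0 -0.01 0 -0.09 0;0 0 0 -0.036 0.002 -0.08 0;0 0 0 -0.036 0.002 -0.07 0'|sed -n '2p;4p'; python3 go.py 522 143 230 0 0 -1 .9926 .122 0;  python3 lid.py
```

```text
position: [522.7, 142.8, 247.8]
force: [-0.5, -0.3, 0.1]
21.3s pos [522.7 142.8 247.8] z [-0.001 -0.001 -1.   ] y [ 0.995  0.104 -0.001] q [-32.  21.  14. 115.  -7.  45.  -8.] F [-0.5 -0.3  0.1] w 0.1 0.0
ROW -0.0003 0.0004 -0.0057 0.0005 -0.0013 0.0356 | dist 17.8 ang 1.0
0.95 [168.7 368.6] (np.float64(1.4552775722889302), np.float64(39.5), array([522.5, 139.2, 218.1]))
```

```bash
python3 -m crank '0 0 0 -0.01 0 0.04 0;0 0 0 -0.016 0 0.055 0;0 0 0 -0.027 0 0.071 0;0 0 0 -0.046 0.001 0.096 0;0 0 0 -0.065 0.001 0.123 0'|sed -n '2p;4p';  python3 lid.py;python3 go.py 527.8 96 157 0 0 -1 .9926 .122 0
```

```text
position: [527.5, 111.1, 187.0]
force: [1.6, -2.2, 4.2]
0.94 [187.4 357. ] (np.float64(1.9349740606023795), np.float64(25.0), array([526. , 110.3, 181.3]))
22.1s pos [526.5 110.9 186. ] z [-0.002 -0.002 -1.   ] y [ 0.995  0.104 -0.002] q [-27.  26.  13. 119.  -9.  36.  -2.] F [-0.4  0.6  0.8] w 0.1 0.0
ROW -0.0006 0.0004 -0.0056 -0.0299 -0.0005 0.0581 | dist 32.7 ang 1.0
```

```bash
python3 -m crank '0 0 0 -0.009 0 0.014 0;0 0 0 -0.017 0 0.028 0;0 0 0 -0.023 0 0.042 0;0 0 0 -0.029 0 0.056 0;0 0 0 -0.029 0 0.056 0'|sed -n '2p;4p'; python3 go.py 528.6 89.2 136 0 0 -1 .9926 .122 0
```

```text
position: [528.1, 97.4, 158.4]
force: [-0.3, 0.2, -0.6]
22.7s pos [528.1  97.4 158.4] z [-0.001 -0.001 -1.   ] y [ 0.994  0.106 -0.001] q [-25.  28.  11. 121. -10.  32.  -0.] F [-0.3  0.2 -0.6] w -0.0 0.0
ROW -0.0003 0.0002 -0.0052 -0.0163 -0.0008 0.0449 | dist 23.9 ang 0.9
```

```bash
python3 -m crank '0 0 0 -0.004 0 0.011 0;0 0 0 -0.007 0 0.022 0;0 0 0 -0.01 0 0.033 0;0 0 0 -0.013 0 0.044 0;0 0 0 -0.013 0 0.044 0'|sed -n '2p;4p'; python3 go.py 528.9 86 123 0 0 -1 .9926 .122 0; python3 lid.py
```

```text
position: [528.9, 91.2, 136.6]
force: [0.5, -0.1, -0.5]
23.4s pos [528.9  91.2 136.6] z [-0.001 -0.    -1.   ] y [ 0.994  0.106 -0.001] q [-23.  30.  11. 122. -11.  30.   1.] F [ 0.5 -0.1 -0.5] w -0.1 0.0
ROW -0.0002 0.0001 -0.0051 -0.0103 -0.001 0.0272 | dist 14.5 ang 0.9
0.81 [207.8 347.4] (np.float64(0.6342744607052887), np.float64(9.0), array([528.5,  90. , 133.7]))
0.73 [254.8 259.7] (np.float64(90.33013265836057), np.float64(-3.0), array([529.3,  83.9,  95.3]))
```

Lid is at about 9°. I continue slowly to the stop.

```bash
python3 -m crank '0 0 0 -0.003 0 0.008 0;0 0 0 -0.005 0 0.016 0;0 0 0 -0.008 0 0.024 0;0 0 0 -0.01 0 0.032 0;0 0 0 -0.01 0 0.038 0'|sed -n '2p;4p'; python3 -m crank '0 0 0 -0.001 0 0.006 0;0 0 0 -0.002 0 0.01 0;0 0 0 -0.002 0 0.01 0'|sed -n '2p;4p';python3 -m crank '0 0 0 0 0 0.003 0;0 0 0 0 0 0.006 0;0 0 0 0 0 0.006 0'|sed -n '2p;4p'
```

```text
position: [529.7, 85.7, 117.9]
force: [0.4, -1.2, 2.9]
position: [529.5, 85.1, 112.9]
force: [0.3, -0.1, -0.1]
position: [529.6, 85.0, 110.4]
force: [-0.8, -1.1, 6.3]
```

```bash
python3 -m crank '0 0 0 0 0 0.003 0;0 0 0 0 0 0.003 0'|sed -n '2p;4p';python3 -m crank '0 0 0 0 0 0.003 0;0 0 0 0 0 0.003 0'|sed -n '2p;4p'
```

```text
position: [529.7, 85.0, 110.0]
force: [-4.7, -0.7, 22.5]
position: [529.8, 85.0, 109.6]
force: [-7.9, -2.6, 37.8]
```

The force rises while the height holds at 110 mm, the shut height, so the lid is against its stop. I retreat straight up and check.

```bash
python3 -m crank '0 0 0 0 0 -0.01 0;0 0 0 0 0 -0.05 0;0 0 0 0 0 -0.15 0;0 0 0 0 0 -0.25 0;0 0 0 0 0 -0.3 0'|sed -n '2p;4p';python3 -m crank '0 0 0 -0.1 0 0 0;0 0 0 -0.2 0 0 0;0 0 0 -0.3 0 0 0;0 0 0 -0.3 0 0 0;0 0 0 -0.3 0 0 0'|sed -n '2p;4p'; sed -i 's/lid.png/lid2.png/' lid.py; python3 lid.py
```

```text
position: [530.3, 85.5, 259.6]
force: [0.3, -0.3, -0.3]
position: [545.4, -63.3, 256.9]
force: [1.1, 0.3, 0.1]
0.81 [221.1 346. ] (np.float64(1.758353098069541), np.float64(-1.5), array([529.2,  84.2, 100.2]))
```

View pics/lid2.png

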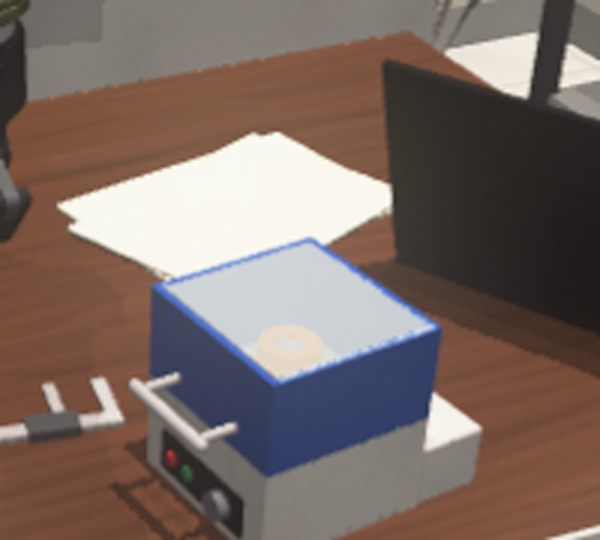

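The lid is flush on the tub, with the bar at (170,415), and the sleeve shows upright through the clear top at (290,350). The arm is clear of everything, so I hand in.

```bash
python3 -c "
from rig import arm
print(arm.finish_job())"
```

```text
the job is handed in; nothing more can be done
None
```

I lowered the orange sleeve gently home on the seat and pushed the lid fully shut, then handed the job in; the result wasn't reported back. I didn't re-check the grey sleeve, jars, mug and calipers at the end.

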